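# Offer up the matching cover to a sloped control box and hold it flush

### The job

Two tilted control boxes stand open on the bench; the one at the front, nearer the robot, is to be closed now. Take by its handle the cover whose openings match the devices in that box, tilt it by feel to the slope of the box until it lies flush on the rim all round with the devices through its openings, and finish while still holding it there with a light steady push of about 10 N, ready for the screws. Do not shift the box's clamped slope, the other cover or the tools around.

Things in the scene. Friction and masses are not known exactly. Their poses are not given: they have to be found in the camera images.
- button_stand: Stand of the unit with two round push-buttons: dark steel foot 116 x 166 x 8 mm fixed to the bench, grey cheeks, black clamp knobs at the sides (192 mm over all); origin: middle of the foot's underside, front to its -x. The front stand has x below 0.65, the waiting one above 0.75.
- button_box: Open shallow grey box of the unit with two round push-buttons, 96 x 136 x 44 mm, pivoted about its y axis between its stand's cheeks, clamped at some slope of 11 to 34 degrees, open side tilted to the stand's front; withstands 40 N. Origin on the pivot in its middle, 78 mm above the bench, z towards the open side.
- button_box_rim (a point): Middle of the open side of the unit with two round push-buttons, in the plane of the rubber-lined rim on which the cover lies, 22 mm from the box origin along z. z: outward normal; x: up the slope; y: level, long side. Two round collars, 24 mm across, at y = +-42 mm stand 8 mm proud of the rim, edges rounded 3 mm. Right cover flush: its handle point is 33 mm out along z.
- socket_stand: Stand of the unit with two rectangular connectors: dark steel foot 116 x 166 x 8 mm fixed to the bench, grey cheeks, black clamp knobs at the sides (192 mm over all); origin: middle of the foot's underside, front to its -x. The front stand has x below 0.65, the waiting one above 0.75.
- socket_box: Open shallow grey box of the unit with two rectangular connectors, 96 x 136 x 44 mm, pivoted about its y axis between its stand's cheeks, clamped at some slope of 11 to 34 degrees, open side tilted to the stand's front; withstands 40 N. Origin on the pivot in its middle, 78 mm above the bench, z towards the open side.
- socket_box_rim (a point): Middle of the open side of the unit with two rectangular connectors, in the plane of the rubber-lined rim on which the cover lies, 22 mm from the box origin along z. z: outward normal; x: up the slope; y: level, long side. Two rectangular shells, 36 (x) by 14 (y) mm, at y = +-42 mm stand 8 mm proud of the rim, edges rounded 3 mm. Right cover flush: its handle point is 33 mm out along z.
- round_cover_grip (a point): Loose aluminium cover, 100 x 140 x 4 mm, 170 g, lying flat, handle up; two round openings, 29 mm across, at y = +-42 mm. Steel U-handle in its middle: bar 10 mm wide, 10 high, 70 long along the plate's x (short side), top 38 mm above the underside, free below between feet at x = +-30. This point: centre of the bar, 33 mm above the plate's underside; z out of the handle face. Alike when turned half round.
- round_cover: The cover with two round openings; origin in the middle of its underside.
- slot_cover_grip (a point): Loose aluminium cover, 100 x 140 x 4 mm, 170 g, lying flat, handle up; two rectangular openings, 41 (x) by 19 (y) mm, at y = +-42 mm. Steel U-handle in its middle: bar 10 mm wide, 10 high, 70 long along the plate's x (short side), top 38 mm above the underside, free below between feet at x = +-30. This point: centre of the bar, 33 mm above the plate's underside; z out of the handle face. Alike when turned half round.
- slot_cover: The cover with two rectangular openings; origin in the middle of its underside.
- multimeter: Hand-held multimeter with a teal boot, 168 x 82 x 47 mm, lying far to the right of the covers; leave it alone.
- side_cutter: Side cutter with red handles, 53 x 125 x 11 mm, lying near the front edge between the covers; leave it alone.
- screwdriver_red: Small red screwdriver, 20 x 156 x 19 mm, lying to the right of the front box; leave it alone.

How it is judged (in metres and radians):
On the way:
1. the cover that matches the front box is lifted by the gripper (((world x of button_stand below 0.69 m and height (world z) of round_cover_grip above 0.09 m and contact force between the fingers and round_cover above 1 N) or (world x of socket_stand below 0.69 m and height (world z) of slot_cover_grip above 0.09 m and contact force between the fingers and slot_cover above 1 N))), for 0.2 s.
At the end, for the whole second after the job is handed in: The matching cover is on the front box: parallel to the rim within 2 degrees, resting on it (handle point 30 to 36 mm from the rim plane) and centred within 6 mm each way, pressed on the box with 2 to 30 N, still gripped and at rest; the other cover lies within 30 mm of where it was (((world x of button_stand below 0.69 m and angle between the z axis of round_cover_grip and the z axis of button_box_rim, either way round below 0.035 rad and z of round_cover_grip in the frame of button_box_rim between 0.03 and 0.036 m and x of round_cover_grip in the frame of button_box_rim between -0.006 and 0.006 m and y of round_cover_grip in the frame of button_box_rim between -0.006 and 0.006 m and contact force between round_cover and button_box between 2 and 30 N and contact force between the fingers and round_cover above 2 N and linear speed of round_cover below 0.02 m/s and distance of slot_cover_grip from where it was at the start of the episode below 0.03 m) or (world x of socket_stand below 0.69 m and angle between the z axis of slot_cover_grip and the z axis of socket_box_rim, either way round below 0.035 rad and z of slot_cover_grip in the frame of socket_box_rim between 0.03 and 0.036 m and x of slot_cover_grip in the frame of socket_box_rim between -0.006 and 0.006 m and y of slot_cover_grip in the frame of socket_box_rim between -0.006 and 0.006 m and contact force between slot_cover and socket_box between 2 and 30 N and contact force between the fingers and slot_cover above 2 N and linear speed of slot_cover below 0.02 m/s and distance of round_cover_grip from where it was at the start of the episode below 0.03 m))); the arm keeps its last pose, push and grip.
It fails at once if the clamped slope of a box is shifted (rim moved more than 8 mm) (distance of any of button_box_rim, socket_box_rim from where it was at the start of the episode above 0.008 m).
It fails at once if the multimeter, side cutter or screwdriver is moved more than 30 mm (distance of any of multimeter, side_cutter, screwdriver_red from where it was at the start of the episode above 0.03 m).
It fails at once if the cover is rammed against the box with more than 60 N (contact force between any of round_cover, slot_cover and button_box above 60 N or contact force between any of slot_cover, round_cover and socket_box above 60 N).
It also fails if it takes over 48 s, if anything falls off the work surface, if the arm or the gripper's body presses on something with over 40 N, if the wrist force passes 120 N, or if a joint passes its speed limit or range.

### The arm

A 6-joint arm with a two-finger parallel gripper is mounted at the origin on a cart in front of the work surface, level with it; the furniture and walls round the work are solid. World frame = base frame: x ahead of the robot, y to its left, z up, the work surface at z = 0. Lengths are in mm, angles in degrees, forces in N, time in s.
With the tool pointing down it reaches from about 250 to 775 mm from the base axis. Payload 4 kg.
Tool frame: the origin (TCP) lies midway between the tips of the shut fingers; the grasp point (between the pads) lies 19 mm behind it (robot.grip_depth is the distance from the TCP to the grasp point, in mm); z points along the fingers, y is the direction in which the jaws open and shut (so a half turn about z gives the same grasp; the last joint's range is limited). The gripper opens to 85 mm and grips with 20 to 120 N. Pads are 22 mm wide; open, the fingers measure 114 mm over their backs; the gripper's body (76 mm by 85 mm) begins 54 mm behind the grasp point. The pads swing forward as they close: fully open they stand 13 mm farther back than shut.
Start: joints at [-5.907, 4.996, 78.535, -0, 96.463, -5.907], TCP at [550.016, -0.006, 231.341] pointing down, gripper open.
Joint ranges: [-177.83, 177.83], [-43.37, 116.18], [15.69, 146.23], [-61.86, 241.86], [9.47, 152.12], [-147.06, 147.06]. Speed limits (degrees/s): [159.86, 159.86, 180, 180, 180, 180].

### API

Orientations are given as [roll, pitch, yaw] about the fixed x, y, z axes, in that order (R = Rz(yaw) Ry(pitch) Rx(roll)).
In Python, from workcell import robot gives the robot as it stands. The module is installed in compiled form; this text tells all that it offers.
- The arm moves only by the tool send_rows, never from a script. Its argument "targets" is a list of rows, each a list of 7 numbers: the turn, a rotation vector about the tool's x, y, z in degrees, then the shift along the tool's x, y, z in m, then the finger opening in m, from 0 to 0.0854. In form: [[ax, ay, az, x, y, z, gripper], ...]. A call has 1 to 10 rows; each row shifts and turns the commanded pose from where the row before left it, along the tool's axes as they then stand; what a row does not reach is not made up. A row lasts 1/8 s, in which the tool goes at most 62.5 mm and 10.7 degrees, less where a joint would pass 70% of its speed; a pose out of reach is approached as far as the arm can. A call with a gripper value outside its range is refused whole. The fingers move at their own pace and stop on an object; "squeeze" is the grip in N (left out, the last holds). Time passes only in rows, so rows that do not move let the fingers close. It gives the time, the measured TCP pose, the force and the opening at its end, in the units of the state.
- robot.state(): the state, without advancing time (a new reading comes with each control period).
- robot.grab_frame(name): name is "scene" or "side" or "wrist"; returns (picture, depth): 420x560x3 uint8, blue, green, red; 420x560 float32, mm along the optical axis (not along the pixel's ray), 0 where there is no reading.
- robot.camera_model(name): a dict with "fx", "fy", "cx", "cy" (pixels), "view" (4x4, takes a point from world to camera coordinates). Camera axes: x right, y down, z forward; pixel columns grow to the right and rows downward; lengths in mm; the calibration is good to about 2 mm. The wrist camera is an equidistant fisheye: a pixel r from the principal point sees the ray r / f radians off the axis. A picture is of the moment at which its call begins: read the wrist's pose just before it. camera_model takes no time and is no camera call; for the wrist camera it gives the pose at the moment of the call.
- robot.close_job(): hands the job in, once; it reports no verdict.
The state is a dict: "time_s": time; "q": joint angles; "qd": joint speeds; "joint_efforts": joint torques, N m; "position": TCP position; "tool_rot": TCP orientation; "ft_force": force on the tool from outside, world axes, zero at the start; "ft_torque": the same for the moment, N m; "grip_width": opening from 0.0 (shut) to 1.0 (fully open).
Only numpy, scipy, OpenCV 4.12 (cv2) and the standard library are available. Lean on these libraries where they do the work, as an engineer would, in place of code of your own. Each camera call takes 0.05 s, during which the arm holds its last target. There are 200 camera calls.

## Working session

There is one attempt and no reset: what is moved stays moved. The work goes in short steps, Python scripts to look and compute and a tool call to move; the robot and the scene stay as the last step left them, time stands still between calls to the robot, and variables do not carry over. Pictures are saved under pics/ and viewed, about 8 in all and at most 12, crops included, and the job is handed in when it is done.

Besides the shell and the picture viewer there is one more tool, called after ">>>" by a JSON object that holds its "api" and its "payload". send_rows: Moves the arm, as the interface text tells. Its arguments: {"type":"object","properties":{"targets":{"type":"array"},"squeeze":{"type":"number"}},"required":["targets"]}

```bash
mkdir -p pics
cat > h.py <<'E'
import numpy as np, cv2
from workcell import robot
from scipy.spatial.transform import Rotation as R
def cloud(name):
    im,d=robot.grab_frame(name); m=robot.camera_model(name)
    v,u=np.mgrid[:420,:560]; V=np.array(m['view'])
    P=np.stack([(u-m['cx'])/m['fx']*d,(v-m['cy'])/m['fy']*d,d],-1)
    W=(P-V[:3,3])@V[:3,:3]; W[d==0]=np.nan
    return im,d,W
E
python3 - <<'E'
from h import *
for n in('scene','side'):
    im,d,W=cloud(n); np.save(n+'.npy',W); cv2.imwrite(n+'.png',im)
    V=np.array(robot.camera_model(n)['view']); print(n,-V[:3,:3].T@V[:3,3])
a=cv2.imread('scene.png');b=cv2.imread('side.png');cv2.imwrite('pics/a.png',cv2.resize(a,(784,588)));cv2.imwrite('pics/b.png',cv2.resize(b,(784,588)))
print(robot.state())
E
```

```text
scene [ -47.77266836 -767.05915216  745.91786215]
side [ 195.77585151 -858.73366141  770.11307173]
{'time_s': 0.1, 'q': array([-5.90623855e+00,  5.03587845e+00,  7.86172181e+01, -3.77235954e-04,
        9.64631069e+01, -5.90754261e+00]), 'qd': array([ 0.07385406, -0.02243926, -0.22752508, -0.03738839, -0.08806185,
        0.05949986]), 'joint_efforts': array([ 2.78635656e-03, -3.53014469e+01, -3.14218891e+01, -1.15072685e-04,
        7.91701314e-03, -1.45799942e-05]), 'position': array([5.49545362e+02, 4.94568079e-02, 2.30236572e+02]), 'tool_rot': array([-1.79884375e+02, -1.15871232e-02,  9.00012503e+01]), 'ft_force': array([ 0.14592298,  0.4910746 , -0.83770602]), 'ft_torque': array([-0.011005  ,  0.05303669, -0.02122314]), 'grip_width': 0.9967100436213353}
```

View pics/a.png

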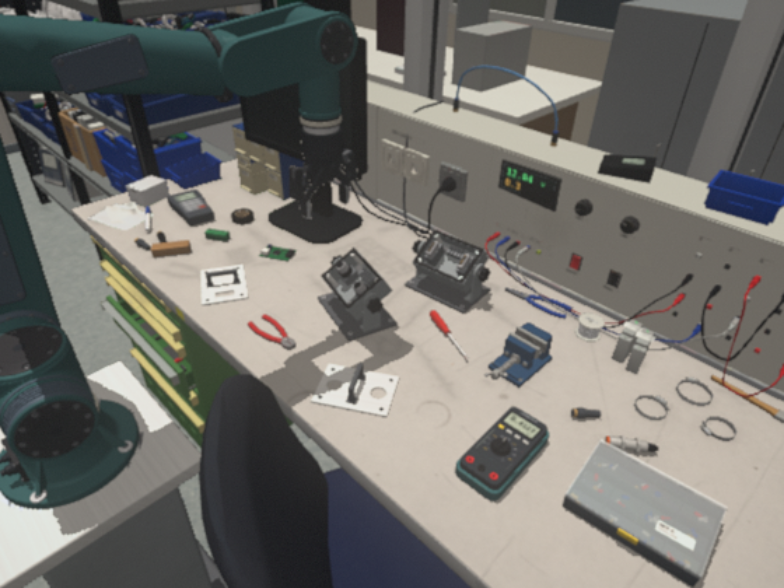

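View pics/b.png

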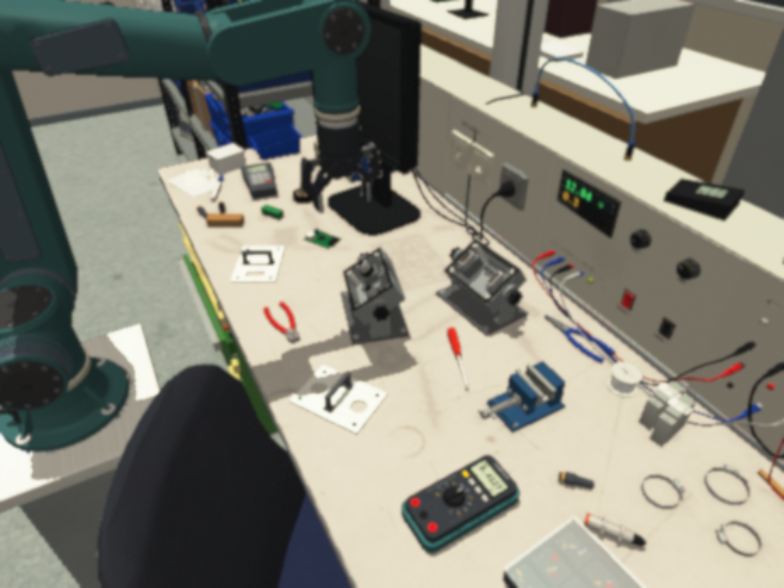

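Both views: front box near (357,285) in scene, waiting box near (450,265), round-hole cover near (355,390), slot cover near (222,283). Next a wrist view, plus cloud positions.

Run:
```python
from h import *
im,d=robot.grab_frame('wrist'); m=robot.camera_model('wrist'); print({k:np.round(v,3) for k,v in m.items()})
cv2.imwrite('wrist0.png',im)
S=cv2.imread('scene.png')[165:305,140:370]
S=cv2.resize(S,None,fx=2.6,fy=2.6,interpolation=3)
W=cv2.resize(im,(0,0),fx=.5,fy=.5)
c=np.zeros((600,800,3),np.uint8); c[:S.shape[0],:S.shape[1]]=S; c[370:580,:280]=W; 
cv2.imwrite('pics/c.png',c)
for n in('scene','side'):
  W=np.load(n+'.npy')
  for (u,v) in dict(scene=[(357,275),(357,385),(222,283),(450,255),(380,385),(335,400)],side=[(370,275),(340,392),(260,262),(485,270)])[n]:
    print(n,u,v,W[int(v/1.4),int(u/1.4)].round())
```

```text
{'fx': np.float64(325.192), 'fy': np.float64(325.192), 'cx': np.float64(280.957), 'cy': np.float64(209.354), 'view': array([[ 1.00000e+00,  1.00000e-03, -1.00000e-03, -5.49803e+02],
       [ 1.00000e-03, -9.65000e-01,  2.62000e-01, -3.57150e+01],
       [-1.00000e-03, -2.62000e-01, -9.65000e-01,  3.79018e+02],
       [ 0.00000e+00,  0.00000e+00,  0.00000e+00,  1.00000e+00]])}
scene 357 275 [609. -23.  75.]
scene 357 385 [ 433. -216.    5.]
scene 222 283 [426. 244.   6.]
scene 450 255 [ 819. -106.   73.]
scene 380 385 [ 464. -244.    4.]
scene 335 400 [ 380. -214.    6.]
side 370 275 [592. -19.  82.]
side 340 392 [ 433. -211.    4.]
side 260 262 [433. 243.   4.]
side 485 270 [ 818. -101.   70.]
```

View pics/c.png

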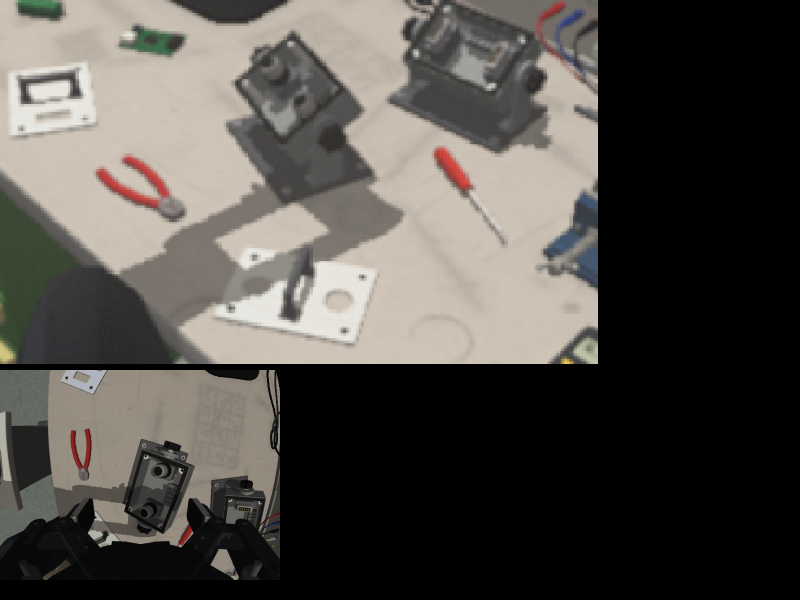

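Front box = round push-buttons, so the round cover (right, at ~(435,-220)) is needed. I'll measure the rim in the wrist view.

```bash
cat >> h.py <<'E'
def wcloud():
    m=robot.camera_model('wrist'); im,d=robot.grab_frame('wrist'); V=np.array(m['view'])
    v,u=np.mgrid[:420,:560]; x=(u-m['cx'])/m['fx']; y=(v-m['cy'])/m['fy']; t=np.hypot(x,y)+1e-9
    s=np.tan(t)/t; P=np.stack([x*s*d,y*s*d,d],-1); W=(P-V[:3,3])@V[:3,:3]; W[d==0]=np.nan
    return im,d,W
def pix(W,m):  # world->wrist pixel
    V=np.array(m['view']); p=V[:3,:3]@W+V[:3,3]; r=np.hypot(p[0],p[1]); t=np.arctan2(r,p[2])
    return np.array([m['fx']*t*p[0]/r+m['cx'],m['fy']*t*p[1]/r+m['cy']])
E
python3 - <<'E'
from h import *
im,d,W=wcloud(); cv2.imwrite('w1.png',im); np.save('w1.npy',W)
print('bench z',np.nanmedian(W[60:120,300:380,2]))
c=im[120:340,230:400]; c=cv2.resize(c,None,fx=2.7,fy=2.7,interpolation=3)
z=W[120:340,230:400,2]; zz=cv2.resize(cv2.applyColorMap(np.nan_to_num(np.clip(z*1.7,0,255)).astype(np.uint8),cv2.COLORMAP_JET),(c.shape[1]*3//4,c.shape[0]*3//4),interpolation=0)
o=np.zeros((c.shape[0],800,3),np.uint8); o[:,:c.shape[1]]=c; o[:zz.shape[0],c.shape[1]:c.shape[1]+zz.shape[1]]=zz[:, :800-c.shape[1]]
cv2.imwrite('pics/d.png',o)
E
```

```text
bench z 1.404723550716406
```

View pics/d.png

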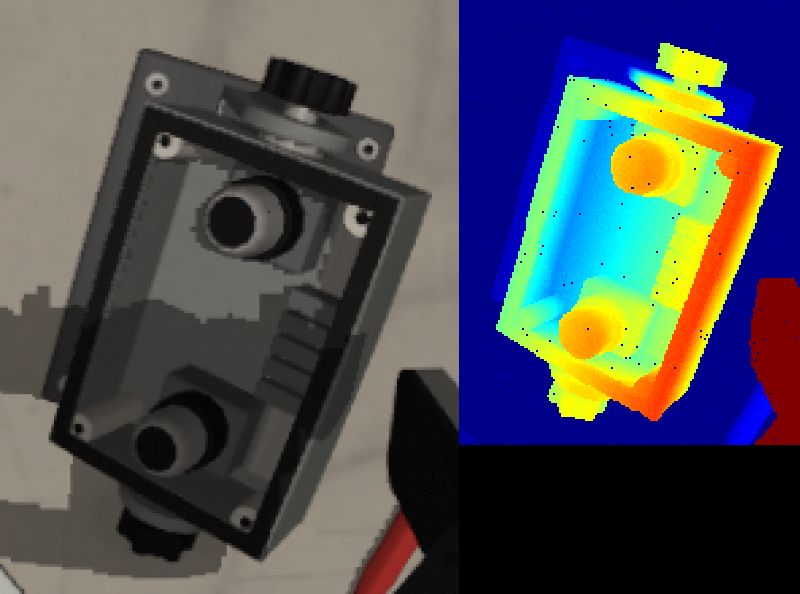

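Wrist crop shows the rim's dark band with outer corners at crop (147,107), (397,193), (262,558), (52,437), and the two round collars. Fit the rim plane from the band and cast the corner rays onto it.

```bash
cat > box.py <<'E'
from h import *
def rim(im,W,m,quad,verb=True):
    q=quad.astype(np.float32); V=np.array(m['view']); C=-V[:3,:3].T@V[:3,3]
    def ray(p):
        x,y=(p[0]-m['cx'])/m['fx'],(p[1]-m['cy'])/m['fy'];t=np.hypot(x,y)
        return V[:3,:3].T@np.array([np.sin(t)*x/t,np.sin(t)*y/t,np.cos(t)])
    k=np.zeros(im.shape[:2],np.uint8); cv2.fillConvexPoly(k,q.round().astype(int),255)
    ring=(cv2.erode(k,np.ones((3,3)))>0)&(cv2.erode(k,np.ones((3,3)),iterations=4)==0)
    P=W[ring&(im.max(2)<60)]; P=P[~np.isnan(P).any(1)]
    for _ in range(8):
        c=P.mean(0); n=np.linalg.svd(P-c,full_matrices=False)[2][2]; n*=np.sign(n[2]); r=(P-c)@n
        s=max(1.5,2*np.median(abs(r))); P=P[abs(r-np.median(r))<s]
    K=[]
    for p in q:
        e=ray(p); K.append(C+e*(n@(c-C))/(n@e))
    K=np.array(K); ctr=K.mean(0)
    x=-n*n[2]; x[2]+=1; x/=np.linalg.norm(x)
    if verb:
        print('N',len(P),'rms',((P-c)@n).std(),'n',n.round(4),'slope',np.degrees(np.arccos(n[2])).round(2))
        print('corners',K.round(1).tolist()); print('sides',np.linalg.norm(K-np.roll(K,-1,0),axis=1).round(1))
        y=(K[0]+K[1]-K[2]-K[3]); print('ctr',ctr.round(1),'upslope yaw (n)',np.degrees(np.arctan2(x[1],x[0])).round(2),'yaw(edges)',np.degrees(np.arctan2(-y[0],y[1])).round(2),'pivot',(ctr-22*n).round(1))
    return ctr,n,x
E
python3 - <<'E'
from box import *
im=cv2.imread('w1.png');W=np.load('w1.npy');m=robot.camera_model('wrist')
q=np.array([(147,107),(397,193),(262,558),(52,437)])/2.7+[230,120]
ctr,n,x=rim(im,W,m,q)
y=np.cross(n,x); G=((W-ctr)@np.stack([x,y,n],1))
for s in(1,-1):
    k=(abs(G[...,2]-8)<1.5)&(abs(G[...,0])<25)&(abs(G[...,1]-42*s)<25); p=G[k]
    print(len(p),'collar bbox centre',(p.min(0)+p.max(0))/2,np.ptp(p,axis=0), p.mean(0))
E
```

```text
N 1608 rms 0.6203256384304956 n [-0.5071  0.146   0.8494] slope 31.85
corners [[553.2, 31.4, 74.5], [628.4, 11.9, 122.7], [593.4, -116.9, 123.9], [517.1, -94.4, 74.5]]
sides [ 91.4 133.5  93.6 130.9]
ctr [573.  -42.   98.9] upslope yaw (n) -16.06 yaw(edges) -15.6 pivot [584.2 -45.2  80.2]
359 collar bbox centre [-1.10184687 41.11660547  8.0351821 ] [21.3877458  21.33071475  2.92694969] [-0.41239121 41.29733001  8.28599811]
282 collar bbox centre [ -0.5550256  -42.32546707   8.00487695] [21.37106198 23.31574008  2.97764674] [ -0.37625638 -41.75313982   8.33705985]
```

>>> {"api": "send_rows", "payload": {"targets": [[0,0,0,0,0,-0.02,0.085],[0,0,0,-0.05,-0.03,-0.01,0.085],[0,0,0,-0.05,-0.03,0,0.085],[0,0,0,-0.05,-0.03,0,0.085],[0,0,0,-0.05,-0.03,0,0.085],[0,0,0,-0.05,0,0,0.085],[0,0,0,0,0,0,0.085],[0,0,0,0,0,0,0.085]]}}

```text
time_s: 1.2
position: [430.0, -249.6, 261.0]
tool_rot: [-180.0, -0.1, 90.0]
ft_force: [-0.6, 0.6, -0.7]
grip_width: 0.995
```

Rim: slope 31.9°, upslope yaw about −16°, centre ≈ (573,−42,98.9). Sides 92×132 are near 96×136, and the collars confirm the centre. Now the cover, close up.

Run:
```python
from h import *
im,d,W=wcloud(); m=robot.camera_model('wrist'); print(robot.state()['position'])
cv2.imwrite('pics/e.png',im)
wh=(im.min(2)>0)&(abs(W[...,2]-5)<12)&(abs(W[...,0]-435)<110)&(abs(W[...,1]+225)<110)
print('bench z',np.nanmedian(W[...,2][(abs(W[...,0]-435)<150)&(abs(W[...,1]+225)<150)]))
top=(W[...,2]>30)&(W[...,2]<48)&(abs(W[...,0]-435)<90)&(abs(W[...,1]+225)<90)
P=W[top]; print('handle n',len(P),P.mean(0),'z',np.percentile(P[:,2],[10,50,90,98]))
r=cv2.minAreaRect(P[:,:2].astype(np.float32)); print('handle rect',r)
g=im.astype(int); 
for name in('scene','side'):
    S=cv2.imread(name+'.png'); X=np.load(name+'.npy')
    k=(X[...,2]>31)&(X[...,2]<48)&(abs(X[...,0]-435)<90)&(abs(X[...,1]+225)<90); p=X[k]
    print(name,len(p),p.mean(0),cv2.minAreaRect(p[:,:2].astype(np.float32)))
```

```text
[ 430.17208205 -249.14439864  261.1951599 ]
bench z 104.32599824387123
handle n 541 [ 426.54905441 -219.67005186   38.72843789] z [37.27355239 38.87076112 40.0667175  40.95531059]
handle rect ((426.5022277832031, -220.12100219726562), (69.0339126586914, 10.314777374267578), 31.63776206970215)
scene 93 [ 424.37125242 -222.7530551    37.93086746] ((425.9288330078125, -220.75955200195312), (69.46661376953125, 10.200363159179688), 31.025266647338867)
side 116 [ 425.61561086 -223.98714378   37.09882789] ((426.9729919433594, -222.22789001464844), (70.96607208251953, 11.319268226623535), 31.065298080444336)
```

View pics/e.png

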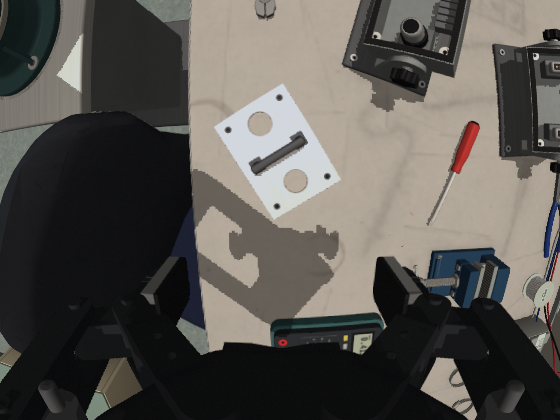

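Wrist, scene and side views agree on the handle: (426.6,−220.5), top ≈ 38, bar along yaw 31.4°. I'll turn the tool x to it and approach.

>>> {"api": "send_rows", "payload": {"targets": [[0,0,0,0.0287,-0.0035,0.02,0.07],[0,0,9.77,0,0,0.025,0.07],[0,0,9.77,0,0,0.025,0.07],[0,0,9.77,0,0,0.025,0.07],[0,0,9.77,0,0,0.025,0.07],[0,0,9.77,0,0,0.025,0.07],[0,0,9.75,0,0,0.025,0.07],[0,0,0,0,0,0.01,0.07],[0,0,0,0,0,0,0.07]]}}

```text
time_s: 2.38
position: [426.5, -220.3, 81.0]
tool_rot: [-179.9, 0.0, 31.6]
ft_force: [-0.5, -0.4, 0.2]
grip_width: 0.82
```

Run:
```python
from h import *
s=robot.state(); print({k:np.round(s[k],2) for k in('time_s','q','position','tool_rot','ft_force','ft_torque')})
im,d,W=wcloud(); cv2.imwrite('pics/f.png',im); np.save('w2.npy',W)
top=(W[...,2]>31)&(W[...,2]<46)&(abs(W[...,0]-427)<45)&(abs(W[...,1]+220)<40)
P=W[top]; print(len(P),cv2.minAreaRect(P[:,:2].astype(np.float32)),np.median(P[:,2]))
```

```text
{'time_s': np.float64(2.38), 'q': array([-3.4090e+01,  8.0000e-01,  1.0038e+02,  1.0000e-02,  7.8880e+01,
        2.4280e+01]), 'position': array([ 426.52, -220.31,   81.03]), 'tool_rot': array([-1.7994e+02,  2.0000e-02,  3.1620e+01]), 'ft_force': array([-0.52, -0.39,  0.22]), 'ft_torque': array([-0.02, -0.01, -0.03])}
1729 ((426.07440185546875, -219.7955322265625), (70.27084350585938, 9.907357215881348), 31.92856788635254) 38.99747695177031
```

View pics/f.png

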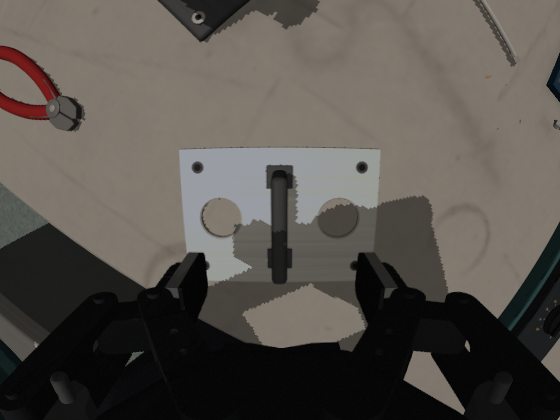

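The handle sits midway between the fingers, aligned with the tool (bar at column 280, jaws either side). Descend and grip.

>>> {"api": "send_rows", "payload": {"targets": [[0,0,0,0,0,0.025,0.05],[0,0,0,0,0,0.025,0.05],[0,0,0,0,0,0.017,0.05],[0,0,0,0,0,0,0.04],[0,0,0,0,0,0,0.0],[0,0,0,0,0,0,0.0],[0,0,0,0,0,0,0.0],[0,0,0,0,0,0,0.0]], "squeeze": 80}}

```text
time_s: 3.42
position: [427.4, -221.8, 15.8]
tool_rot: [179.9, -0.1, 31.4]
ft_force: [-0.3, 1.1, 5.3]
grip_width: 0.093
```

>>> {"api": "send_rows", "payload": {"targets": [[0,0,0,0,0,0,0.0],[0,0,0,0,0,-0.01,0.0],[0,0,0,0,0,-0.03,0.0],[0,0,0,0,0,-0.04,0.0],[0,0,0,0,0,-0.05,0.0],[0,0,0,0,0,-0.05,0.0],[0,0,0,0,0,-0.03,0.0],[0,0,0,0,0,0,0.0]]}}

```text
time_s: 4.42
position: [427.6, -222.1, 227.3]
tool_rot: [179.7, -0.2, 31.4]
ft_force: [0.4, 0.2, -2.3]
grip_width: 0.097
```

Run:
```python
from h import *
s=robot.state(); print({k:np.round(s[k],2) for k in('time_s','q','position','tool_rot','ft_force','ft_torque','grip_width')})
im,d,W=wcloud(); cv2.imwrite('pics/g.png',im); np.save('w3.npy',W); cv2.imwrite('w3.png',im)
T=R.from_euler('xyz',s['tool_rot'],degrees=True).as_matrix(); L=(W-s['position'])@T
k=(im.min(2)>120)&(abs(L[...,2]-10)<15)&(abs(L[...,0])<60)&(abs(L[...,1])<80)
P=L[k]; c=P.mean(0)
for _ in range(5):
    n=np.linalg.svd(P-c,full_matrices=False)[2][2]; r=(P-c)@n; P=P[abs(r)<2]; c=P.mean(0)
print(len(P),'plate normal in tool',n.round(4),'c',c.round(1),cv2.minAreaRect(P[:,:2].astype(np.float32)))
```

```text
{'time_s': np.float64(4.42), 'q': array([-34.19,  -3.97,  88.03,  -0.  ,  95.56,  24.41]), 'position': array([ 427.64, -222.15,  227.31]), 'tool_rot': array([ 1.7965e+02, -1.5000e-01,  3.1400e+01]), 'ft_force': array([ 0.41,  0.18, -2.28]), 'ft_torque': array([-0.04,  0.01,  0.03]), 'grip_width': np.float64(0.1)}
18985 plate normal in tool [-1.4e-03  3.0e-04  1.0e+00] c [28.4 -7.8 10.5] ((0.13518524169921875, 0.9430694580078125), (99.8664321899414, 140.96095275878906), 0.05847909674048424)
```

View pics/g.png

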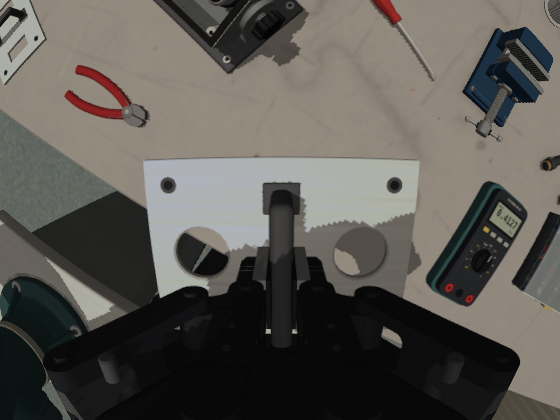

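The cover is held square (plate parallel to the tool; 99.9×141 mm measured; underside at tool z ≈ 14.5). Turn −47.3° in yaw, tilt 31.85°, and go to a 60 mm standoff along the rim normal.

>>> {"api": "send_rows", "payload": {"targets": [[0,0,9.46,0,0,0,0],[0,0,9.46,0,0,0,0],[0,0,9.46,0,0,0,0],[0,0,9.46,0,0,0,0],[0,0,9.46,0,0,0,0],[0,8,0,0,0,0,0],[0,8,0,0,0,0,0],[0,8,0,0,0,0,0],[0,7.85,0,0,0,0,0],[0,0,0,0,0,0,0]]}}

```text
time_s: 5.72
position: [423.1, -219.4, 218.0]
tool_rot: [-179.7, -31.3, -16.1]
ft_force: [-0.7, 0.3, -1.4]
grip_width: 0.095
```

>>> {"api": "send_rows", "payload": {"targets": [[0,0,0,0,-0.02,0.01,0],[0,0,0,0.001,-0.035,0.014,0],[0,0,0,0.002,-0.035,0.014,0],[0,0,0,0.002,-0.035,0.014,0],[0,0,0,0.002,-0.035,0.014,0],[0,0,0,0,-0.035,0.014,0],[0,0,0,0,-0.018,0.004,0],[0,0,0,0,0,0,0],[0,0,0,0,0,0,0]]}}

```text
time_s: 6.85
position: [533.5, -30.4, 156.3]
tool_rot: [179.9, -31.8, -15.9]
ft_force: [-0.1, -0.1, -2.2]
grip_width: 0.096
```

```bash
cat > goal.py <<'E'
from h import *
n=np.array([-.5075,.1446,.8494]); n/=np.linalg.norm(n); x=-n*n[2]; x[2]+=1; x/=np.linalg.norm(x); y=np.cross(n,x)
ctr=np.array([572.3,-42.3,96.8])
def report():
    s=robot.state(); T=R.from_euler('xyz',s['tool_rot'],degrees=True).as_matrix()
    print({k:np.round(s[k],2) for k in('time_s','q','position','tool_rot','ft_torque','grip_width')})
    print('F in tool',(T.T@s['ft_force']).round(2),'M tool',(T.T@s['ft_torque']).round(3))
    print('rotvec to go (tool)',np.degrees(R.from_matrix(T.T@np.stack([x,-y,-n],1)).as_rotvec()).round(2))
    print('shift to flush (tool)',(T.T@(ctr+14.5*n-s['position'])).round(1))
    return s,T
E
python3 - <<'E'
from goal import *
s,T=report()
im,d,W=wcloud(); cv2.imwrite('pics/i.png',im); np.save('w4.npy',W); cv2.imwrite('w4.png',im)
E
```

```text
{'time_s': np.float64(6.85), 'q': array([ -6.23, -15.69, 111.69,  -6.42,  52.78, 102.11]), 'position': array([533.48, -30.42, 156.3 ]), 'tool_rot': array([179.95, -31.77, -15.87]), 'ft_torque': array([ 0.08,  0.47, -0.04]), 'grip_width': np.float64(0.1)}
F in tool [-1.23  0.18  1.85] M tool [-0.066 -0.469  0.005]
rotvec to go (tool) [0.03 0.09 0.03]
shift to flush (tool) [ 3.2  0.8 57.5]
```

View pics/i.png

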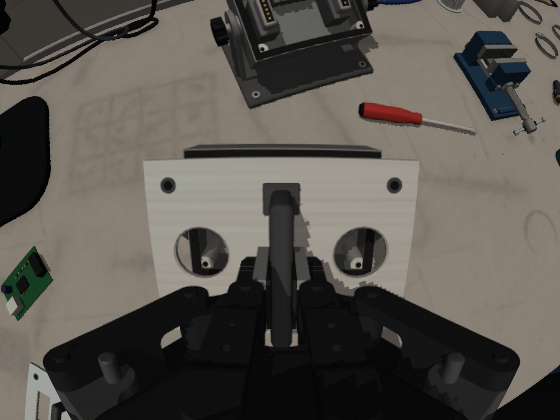

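Cover and box look parallel and centred laterally: plate columns 145–419, box edge 184–384, mounting dots 207/357, holes 203/360. Check numerically in tool coordinates.

Run:
```python
from goal import *
s,T=report(); W=np.load('w4.npy'); im=cv2.imread('w4.png'); L=(W-s['position'])@T
k=np.zeros((420,560),bool); k[138:160,170:400]=True
k&=(L[...,2]>60)&(L[...,2]<125)
P=L[k]; print(len(P)); h,e=np.histogram(P[:,2],np.arange(60,126,5)); print(h)
r=P[abs(P[:,2]-P[:,2].min()-3)<3]
for z in range(62,90,4):
    q=P[abs(P[:,2]-z)<2]
    if len(q)>20: print(z,'x',q[:,0].min().round(1),q[:,0].max().round(1),'y',q[:,1].min().round(1),q[:,1].max().round(1))
k=(im.min(2)>120)&(abs(L[...,2]-10)<6)&(abs(L[...,0])<60)&(abs(L[...,1])<80)
print(cv2.minAreaRect(L[k][:,:2].astype(np.float32)),np.median(L[k][:,2]))
```

```text
{'time_s': np.float64(6.9), 'q': array([ -6.28, -15.74, 111.71,  -6.41,  52.76, 102.11]), 'position': array([533.39, -30.78, 156.59]), 'tool_rot': array([179.96, -31.81, -15.92]), 'ft_torque': array([ 0.1 ,  0.43, -0.01]), 'grip_width': np.float64(0.1)}
F in tool [-0.6   0.59  1.11] M tool [-0.022 -0.442 -0.001]
rotvec to go (tool) [ 0.05  0.04 -0.01]
shift to flush (tool) [ 3.   0.4 57.7]
2556
[   0  223 1639  111  103   94   88   83   71   78   64    2    0]
70 x 45.0 51.4 y -65.6 68.6
74 x 45.0 51.7 y -66.8 68.8
78 x 51.0 51.7 y -63.1 67.6
82 x 50.7 51.8 y -65.3 66.9
86 x 50.8 51.8 y -64.6 68.2
((1.0398635864257812, 0.3653564453125), (141.4442596435547, 100.07308959960938), 89.94336700439453) 11.308805132108295
```

>>> {"api": "send_rows", "payload": {"targets": [[0,0,0,0.0027,0.0005,0.01,0],[0,0,0,0,0,0.014,0],[0,0,0,0,0,0.01,0],[0,0,0,0,0,0.008,0],[0,0,0,0,0,0,0],[0,0,0,0,0,0,0]]}}

```text
time_s: 7.65
position: [556.8, -37.4, 122.7]
tool_rot: [-180.0, -31.9, -15.9]
ft_force: [0.5, -0.8, -3.3]
grip_width: 0.099
```

Run:
```python
from goal import *
s,T=report()
```

```text
{'time_s': np.float64(7.65), 'q': array([ -6.9 , -10.67, 111.81,  -6.42,  47.48, 102.01]), 'position': array([556.78, -37.39, 122.67]), 'tool_rot': array([-179.99,  -31.88,  -15.9 ]), 'ft_torque': array([ 0.14,  0.45, -0.01]), 'grip_width': np.float64(0.1)}
F in tool [-1.18  0.62  3.15] M tool [ 0.003 -0.47   0.016]
rotvec to go (tool) [-0.01 -0.03  0.  ]
shift to flush (tool) [ 0.2  0.5 16.1]
```

>>> {"api": "send_rows", "payload": {"targets": [[0,0,0,0,0.0004,0.003,0],[0,0,0,0,0,0.003,0],[0,0,0,0,0,0,0]]}}

```text
time_s: 8.02
position: [559.4, -38.6, 117.0]
tool_rot: [180.0, -31.8, -15.9]
ft_force: [0.4, -0.8, -2.1]
grip_width: 0.098
```

>>> {"api": "send_rows", "payload": {"targets": [[0,0,0,0,0,0.0015,0],[0,0,0,0,0,0.0015,0],[0,0,0,0,0,0,0]]}}

```text
time_s: 8.4
position: [561.0, -39.1, 114.6]
tool_rot: [-180.0, -31.8, -15.9]
ft_force: [-0.4, 0.0, -1.4]
grip_width: 0.097
```

>>> {"api": "send_rows", "payload": {"targets": [[0,0,0,0,0,0.0015,0],[0,0,0,0,0,0.001,0],[0,0,0,0,0,0,0]]}}

```text
time_s: 8.78
position: [562.3, -39.5, 112.5]
tool_rot: [180.0, -31.8, -15.9]
ft_force: [0.4, 0.4, -1.9]
grip_width: 0.099
```

Run:
```python
from goal import *
s,T=report()
```

```text
{'time_s': np.float64(8.78), 'q': array([ -7.11,  -9.26, 111.87,  -6.43,  46.04, 101.97]), 'position': array([562.27, -39.47, 112.47]), 'tool_rot': array([180.  , -31.84, -15.9 ]), 'ft_torque': array([ 0.14,  0.47, -0.01]), 'grip_width': np.float64(0.1)}
F in tool [-0.77 -0.51  1.73] M tool [-0.003 -0.492  0.012]
rotvec to go (tool) [0.   0.02 0.  ]
shift to flush (tool) [ 0.6 -0.   4.3]
```

The collars have entered the openings without force (4.3 mm to go). Continue gently.

>>> {"api": "send_rows", "payload": {"targets": [[0,0,0,0.0003,0,0.001,0],[0,0,0,0,0,0.001,0],[0,0,0,0,0,0,0]]}}

```text
time_s: 9.15
position: [563.6, -39.8, 111.0]
tool_rot: [-180.0, -31.8, -15.9]
ft_force: [-0.5, 0.9, -1.9]
grip_width: 0.097
```

>>> {"api": "send_rows", "payload": {"targets": [[0,0,0,0,0,0.001,0],[0,0,0,0,0,0,0]]}}

```text
time_s: 9.4
position: [563.9, -39.8, 110.7]
tool_rot: [-180.0, -31.8, -15.9]
ft_force: [-5.0, 1.4, 2.8]
grip_width: 0.093
```

Run:
```python
from goal import *
s,T=report()
```

```text
{'time_s': np.float64(9.4), 'q': array([ -7.13,  -8.92, 111.8 ,  -6.44,  45.76, 101.97]), 'position': array([563.89, -39.85, 110.66]), 'tool_rot': array([-180.  ,  -31.84,  -15.9 ]), 'ft_torque': array([ 0.12,  0.73, -0.07]), 'grip_width': np.float64(0.09)}
F in tool [-2.98  0.02 -5.12] M tool [-0.107 -0.732  0.014]
rotvec to go (tool) [-0.    0.01  0.  ]
shift to flush (tool) [0.1 0.1 1.9]
```

Contact near the expected plane. Add a little push, then probe the tilt about both axes, watching the moments.

>>> {"api": "send_rows", "payload": {"targets": [[0,0,0,0,0,0.0004,0],[0,0,0,0,0,0,0],[0,0,0,0,0,0,0]]}}

```text
time_s: 9.78
position: [563.9, -39.8, 110.7]
tool_rot: [180.0, -31.8, -15.9]
ft_force: [-8.6, 3.0, 5.2]
grip_width: 0.097
```

Run:
```python
from goal import *
s,T=report()
```

```text
{'time_s': np.float64(9.78), 'q': array([ -7.13,  -8.92, 111.8 ,  -6.44,  45.77, 101.97]), 'position': array([563.92, -39.84, 110.68]), 'tool_rot': array([180.  , -31.84, -15.89]), 'ft_torque': array([ 0.19,  0.88, -0.06]), 'grip_width': np.float64(0.1)}
F in tool [-4.97 -0.54 -9.26] M tool [-0.085 -0.9    0.022]
rotvec to go (tool) [-0.    0.01  0.01]
shift to flush (tool) [0.1 0.1 1.9]
```

>>> {"api": "send_rows", "payload": {"targets": [[0,1,0,0,0,0,0],[0,0,0,0,0,0,0],[0,0,0,0,0,0,0]]}}

```text
time_s: 10.15
position: [564.3, -40.0, 110.9]
tool_rot: [-180.0, -32.9, -15.9]
ft_force: [-6.2, 1.4, 4.2]
grip_width: 0.093
```

Run:
```python
from goal import *
s,T=report()
```

```text
{'time_s': np.float64(10.15), 'q': array([ -7.03,  -9.36, 112.53,  -6.86,  44.46, 102.37]), 'position': array([564.3 , -39.96, 110.94]), 'tool_rot': array([-180.  ,  -32.89,  -15.9 ]), 'ft_torque': array([ 0.16,  0.96, -0.11]), 'grip_width': np.float64(0.09)}
F in tool [-3.05  0.35 -6.97] M tool [-0.156 -0.965  0.033]
rotvec to go (tool) [-0.   -1.04  0.  ]
shift to flush (tool) [-0.4  0.1  1.9]
```

>>> {"api": "send_rows", "payload": {"targets": [[0,-1,0,0,0,0,0],[0,-1,0,0,0,0,0],[0,0,0,0,0,0,0],[0,0,0,0,0,0,0]]}}

```text
time_s: 10.65
position: [563.8, -39.8, 110.6]
tool_rot: [180.0, -30.8, -15.9]
ft_force: [-9.4, 1.8, 5.8]
grip_width: 0.092
```

Run:
```python
from goal import *
s,T=report()
```

```text
{'time_s': np.float64(10.65), 'q': array([ -7.24,  -8.46, 111.04,  -6.06,  47.05, 101.59]), 'position': array([563.81, -39.84, 110.63]), 'tool_rot': array([180.  , -30.82, -15.9 ]), 'ft_torque': array([ 0.13,  0.81, -0.07]), 'grip_width': np.float64(0.09)}
F in tool [-5.23  0.8  -9.86] M tool [-0.122 -0.814  0.009]
rotvec to go (tool) [0.   1.03 0.  ]
shift to flush (tool) [0.2 0.  1.9]
```

```bash
cat >> goal.py <<'E'
def plate(s,T):
    im,d,W=wcloud(); L=(W-s['position'])@T
    k=(im.min(2)>90)&(abs(L[...,2]-11)<6)&(abs(L[...,0])<52)&(abs(L[...,1])<72); P=L[k]
    for _ in range(6):
        c=P.mean(0); n=np.linalg.svd(P-c,full_matrices=False)[2][2]; n*=np.sign(n[2]); r=(P-c)@n; P=P[abs(r)<1.5]
    print('plate N',len(P),'tilt vs tool: about y',np.degrees(n[0]).round(2),'about x',np.degrees(-n[1]).round(2),'z at ctr',(c[2]+(c[0]*n[0]+c[1]*n[1])/n[2]).round(2),'rect',cv2.minAreaRect(P[:,:2].astype(np.float32)))
    a=T@-n; print('plate slope',np.degrees(np.arccos(a[2])).round(2)); return im,L
E
python3 - <<'E'
from goal import *
s,T=report(); plate(s,T)
s,T=report(); plate(s,T)
E
```

```text
{'time_s': np.float64(10.65), 'q': array([ -7.24,  -8.46, 111.04,  -6.06,  47.05, 101.59]), 'position': array([563.81, -39.84, 110.63]), 'tool_rot': array([180.  , -30.82, -15.9 ]), 'ft_torque': array([ 0.13,  0.81, -0.07]), 'grip_width': np.float64(0.09)}
F in tool [-5.23  0.8  -9.86] M tool [-0.122 -0.814  0.009]
rotvec to go (tool) [0.   1.03 0.  ]
shift to flush (tool) [0.2 0.  1.9]
plate N 23644 tilt vs tool: about y 1.05 about x -0.18 z at ctr 10.97 rect ((2.080829620361328, 0.9542922973632812), (140.96722412109375, 100.10922241210938), 89.78907775878906)
plate slope 31.88
{'time_s': np.float64(10.7), 'q': array([ -7.24,  -8.46, 111.04,  -6.06,  47.04, 101.59]), 'position': array([563.81, -39.82, 110.65]), 'tool_rot': array([180.  , -30.83, -15.9 ]), 'ft_torque': array([ 0.16,  0.78, -0.07]), 'grip_width': np.float64(0.09)}
F in tool [-4.8   0.42 -9.08] M tool [-0.087 -0.8    0.035]
rotvec to go (tool) [0.   1.02 0.  ]
shift to flush (tool) [0.2 0.1 1.9]
plate N 23630 tilt vs tool: about y 1.05 about x -0.19 z at ctr 10.98 rect ((1.7838096618652344, 0.8118133544921875), (141.05523681640625, 100.58135223388672), 89.88760375976562)
plate slope 31.88
```

>>> {"api": "send_rows", "payload": {"targets": [[0,1,0,0,0,0,0],[0,1,0,0,0,0,0],[0,1,0,0,0,0,0],[0,0,0,0,0,0,0],[0,0,0,0,0,0,0]]}}

```text
time_s: 11.38
position: [564.4, -40.0, 111.2]
tool_rot: [-180.0, -33.9, -15.9]
ft_force: [-5.6, 1.4, 5.4]
grip_width: 0.099
```

Run:
```python
from goal import *
s,T=report(); plate(s,T)
s,T=report(); plate(s,T)
```

```text
{'time_s': np.float64(11.38), 'q': array([ -6.92,  -9.81, 113.27,  -7.3 ,  43.19, 102.81]), 'position': array([564.37, -39.96, 111.15]), 'tool_rot': array([-180. ,  -33.9,  -15.9]), 'ft_torque': array([ 0.26,  1.17, -0.12]), 'grip_width': np.float64(0.1)}
F in tool [-1.82  0.19 -7.7 ] M tool [-0.123 -1.2    0.064]
rotvec to go (tool) [-0.01 -2.05  0.  ]
shift to flush (tool) [-0.6  0.1  2. ]
plate N 23154 tilt vs tool: about y -1.75 about x -0.2 z at ctr 11.01 rect ((0.4412117004394531, 1.0251235961914062), (141.31341552734375, 100.46022033691406), 89.768310546875)
plate slope 32.15
{'time_s': np.float64(11.42), 'q': array([ -6.92,  -9.81, 113.27,  -7.3 ,  43.19, 102.81]), 'position': array([564.38, -39.96, 111.15]), 'tool_rot': array([-179.99,  -33.9 ,  -15.9 ]), 'ft_torque': array([0.26, 1.06, 0.02]), 'grip_width': np.float64(0.09)}
F in tool [-1.56  0.68 -7.34] M tool [-0.021 -1.095 -0.04 ]
rotvec to go (tool) [-0.01 -2.05  0.  ]
shift to flush (tool) [-0.6  0.1  2. ]
plate N 23134 tilt vs tool: about y -1.76 about x -0.19 z at ctr 11.0 rect ((0.30402374267578125, 0.9075546264648438), (140.95188903808594, 100.35913848876953), 89.91399383544922)
plate slope 32.14
```

The plate stayed at slope 31.9–32.1° in the wrist view while the tool rocked from −1° to +2°, so it is bedded flush on the rim. Return the tool to 32° and set the push.

>>> {"api": "send_rows", "payload": {"targets": [[0,-1,0,0,0,0,0],[0,-1,0,-0.0002,0,0.0001,0],[0,0,0,0,0,0,0],[0,0,0,0,0,0,0],[0,0,0,0,0,0,0]]}}

```text
time_s: 12.1
position: [564.1, -39.9, 110.8]
tool_rot: [-180.0, -31.9, -15.9]
ft_force: [-8.1, 1.3, 5.8]
grip_width: 0.089
```

Run:
```python
from goal import *
for _ in range(2):
    s,T=report(); im,L=plate(s,T)
cv2.imwrite('w5.png',im)
S,d=robot.grab_frame('scene'); A=cv2.resize(S[130:280,190:390],(600,450),interpolation=3)
cv2.imwrite('pics/j.png',np.vstack([np.hstack([A,np.zeros((450,200,3),np.uint8)]),np.zeros((150,800,3),np.uint8)])); 
B=cv2.imread('pics/j.png'); B[450:600,0:560]=cv2.resize(im[130:310],(560,150)); cv2.imwrite('pics/j.png',B)
```

```text
{'time_s': np.float64(12.1), 'q': array([ -7.13,  -8.91, 111.79,  -6.45,  45.74, 101.97]), 'position': array([564.14, -39.88, 110.79]), 'tool_rot': array([-179.99,  -31.87,  -15.9 ]), 'ft_torque': array([ 0.09,  0.95, -0.01]), 'grip_width': np.float64(0.09)}
F in tool [-3.88  0.99 -9.23] M tool [-0.158 -0.935 -0.082]
rotvec to go (tool) [-0.01 -0.02 -0.  ]
shift to flush (tool) [-0.2  0.1  1.9]
plate N 23552 tilt vs tool: about y 0.1 about x -0.2 z at ctr 10.99 rect ((1.4830398559570312, 0.8733978271484375), (141.1575164794922, 100.17615509033203), 89.84295654296875)
plate slope 31.97
{'time_s': np.float64(12.15), 'q': array([ -7.14,  -8.91, 111.79,  -6.45,  45.74, 101.97]), 'position': array([564.11, -39.91, 110.76]), 'tool_rot': array([-180.  ,  -31.86,  -15.9 ]), 'ft_torque': array([ 0.17,  0.89, -0.13]), 'grip_width': np.float64(0.1)}
F in tool [-4.66  0.92 -9.72] M tool [-0.141 -0.906  0.063]
rotvec to go (tool) [-0.   -0.01  0.  ]
shift to flush (tool) [-0.1  0.1  1.9]
plate N 23525 tilt vs tool: about y 0.1 about x -0.18 z at ctr 10.96 rect ((1.527618408203125, 0.8210372924804688), (141.154296875, 100.3284912109375), 89.72357177734375)
plate slope 31.96
```

View pics/j.png

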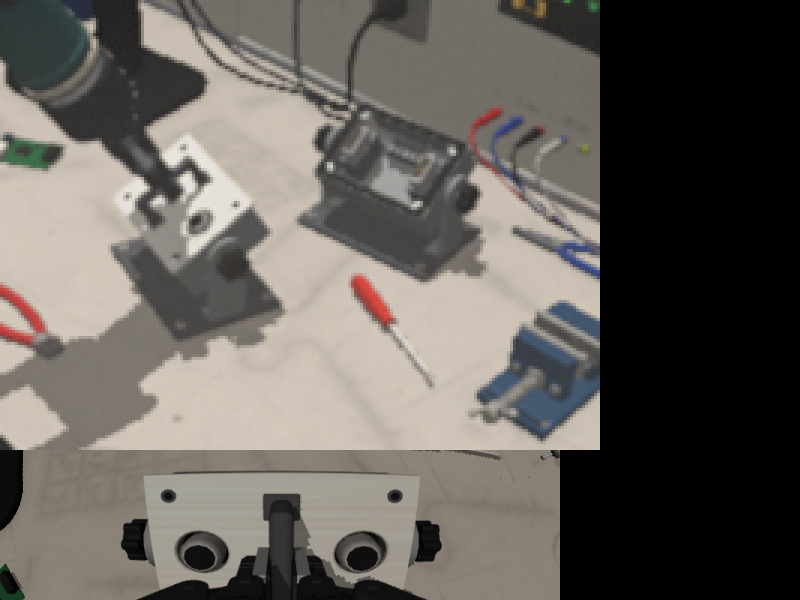

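The collars stand centrally in both openings (wrist, columns ~200 and ~360), the cover lies on the box, and the push is ≈ 10 N and steady. Hand in.

Run:
```python
from workcell import robot
print(robot.close_job())
```

```text
the job is handed in; nothing more can be done
None
```

The front box has the two round push-buttons. I gripped the round-opening cover by its handle, lifted it, tilted it to the box and lowered it onto the rim. I handed the job in while still holding it there; no verdict is reported.

**Flushness:** While the tool rocked from −1° to +2°, the cover stayed at a slope of 31.9–32.1°. The rim measured 31.85°. I did not rock it about the other axis; there the cover read a steady −0.2° against the tool.

**Fit:** The last picture showed both collars through the openings, roughly central. The waiting box, screwdriver and side cutter looked unmoved in it. The slot cover was outside that picture, but the arm never went near it.

**Push:** The wrist read 9–10 N along the tool, about 11 N relative to hanging free. There was also a steady 4–5 N sideways force along the slope, which I left.

**Disagreements:**
- Contact came about 1.9 mm earlier than my computed rim height. This is probably because the depth reads roughly 1.5 mm short: the bench, at height 0, also read 1.4 mm high.
- The rim's sides measured about 92 × 132 mm against the stated 96 × 136 mm.

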